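Pack the rotor-support set into the change-over caddy

ROBOT

A 6-joint arm with a two-finger parallel gripper is mounted at the origin on a cart in front of the work surface, level with it; the furniture and walls round the work are solid. World frame = base frame: x ahead of the robot, y to its left, z up, the work surface at z = 0. Lengths are in mm, angles in rad, forces in N, time in s.
With the tool pointing down it reaches from about 225 to 725 mm from the base axis. Payload 3.1 kg.
Tool frame: the origin (TCP) lies between the finger pads; the fingertips stand 17 mm ahead of it and the grasp point (between the pads) lies 2 mm behind it; z points along the fingers, y is the line along which they close (so a half turn about z gives the same grasp; the last joint's range is limited). The gripper opens to 85 mm and grips with 20 to 120 N. Pads are 22 mm wide; open, the fingers measure 114 mm over their backs; the gripper's body (76 mm by 85 mm) begins 54 mm behind the grasp point. The pads swing forward as they close: fully open they stand 13 mm farther back than shut.
Start: joints at [1.064, 0.048, 0.099, 1.622, 0, 1.443], TCP at [194.154, 487.772, 248.312] pointing down, gripper open.
Joint ranges: [-2.91, 2.91], [-0.99, 1.94], [-1.21, 1.42], [-2.12, 2.29], [-1.49, 1.47], [-3.14, 3.14]. Speed limits (rad/s): [2.79, 2.79, 3.14, 3.14, 3.14, 3.14].

INTERFACE

Orientations are given as [roll, pitch, yaw] about the fixed x, y, z axes, in that order (R = Rz(yaw) Ry(pitch) Rx(roll)).
In Python, from bench import get_obs, read_camera, camera_model, job_done, spot_in, trace, tip_of gives the robot as it stands.
- The arm moves only by the tool jog_arm, never from a script. Its argument "steps" is a list of rows, each an object of numbers: "claw": the gripper's target within -1 to 1 (shut at 1, half-way at 0, fully open at -1); "tx", "ty", "tz": the shift along the tool's x, y, z in units of 40 mm (1.0 is 40 mm); "wx", "wy", "wz": the turn, a rotation vector about the tool's x, y, z in rad. In form: [{"claw": .., "tx": .., "ty": .., "tz": .., "wx": .., "wy": .., "wz": ..}, ...]. A call has 1 to 10 rows; each row shifts and turns the commanded pose from where the row before left it, along the tool's axes as they then stand; what a row does not reach is not made up. A row lasts 1/12 s, in which the tool goes at most 41.7 mm and 7.16 degrees, less where a joint would pass 70% of its speed; a pose out of reach is approached as far as the arm can. A call is refused whole if a number of a shift passes 1 or a number of a turn 0.125, either way. A call with a gripper value outside its range is refused whole. The fingers move at their own pace and stop on an object; the grip force is fixed at half the most. Time passes only in rows, so rows that do not move let the fingers close. It gives the time, the measured TCP pose, the force, the opening and the grip force at its end, in the units of the state.
- get_obs(): the state, without advancing time (a new reading comes with each control period).
- read_camera(name): name is "scene" or "top"; returns the picture (420x560x3 uint8, red, green, blue); there is no depth.
- camera_model(name): a dict with "vertical_fov" (degrees; the focal length in pixels is half the picture's height over the tangent of half this angle, whatever the lens; pixels are square), "cx", "cy" (the principal point, pixels), "D" ([k1, k2, p1, p2, k3] as OpenCV has them; the pictures are not rectified), "T" (4x4, takes a point from camera to world coordinates). Camera axes: x right, y down, z forward; pixel columns grow to the right and rows downward; lengths in mm; the calibration is good to about 2 mm. A picture is of the moment at which its call begins. camera_model takes no time and is no camera call.
- job_done(): hands the job in; it is judged then, once.
Trained networks look in the newest picture that a camera, given by its name, has taken for a name from the list of things; names that differ only in an ending like _2 or _b are one class to them, and where a whole thing is asked for, a point or a joint stands for the part that bears it (a point fixed in the world has none). Each returns a list of dicts, best first, with "score" (0 to 1); they miss things now and then, are a little off and sometimes report something else, mostly with a low value. They report only what shows in the picture. A call takes as long as a camera call.
- spot_in(label, camera): "xy" ([column, row] in pixels, amid what is visible of it).
- trace(label, camera): "mask" (420x560 bool, what is visible of it) and "xy" ([column, row] in pixels, amid what is visible of it).
- tip_of(label, camera): "xy" ([column, row] in pixels: a listed point, or the origin of a listed thing).
The state is a dict: "time": time; "q": joint angles; "dq": joint speeds; "joint_torque": joint torques, N m; "ee_pos": TCP position; "eef_rot": TCP orientation; "contact_force": force on the tool from outside, world axes, zero at the start; "moment": the same for the moment, N m; "width": opening from 0.0 (shut) to 1.0 (fully open); "grip_force": force on a finger pad.
Only numpy, scipy, OpenCV 4.12 (cv2) and the standard library are available. Lean on these libraries where they do the work, as an engineer would, in place of code of your own. Each camera call takes 0.05 s, during which the arm holds its last target. There are 200 camera calls.

TASK

The next rotor needs one complete support set: put the bored support roller over the post of the round nest, the hexagon clamp nut into the six-sided nest, the slotted strap clamp into the long nest and the vee rest, groove up, into the square nest of the caddy, each resting flat on the bottom of its own pocket. Leave the solid roller blank without a bore and the plain bar without a slot where they lie.

Things in the scene. Friction and masses are not known exactly. Their poses are not given: they have to be found in the camera images.
- support_roller: Bright steel roller standing on its end face, 38 mm outside diameter, 24 mm tall, open bore of 20 mm diameter straight through, dark seal ring on the face. 0.15 kg. Loose on the bench. Origin: centre of its underside, z up through its top. (The work lies between two fixed balancing machines, up to 410 mm tall, at y above 0.28 and below -0.27.)
- clamp_nut: Dark steel tall hexagon nut standing on its end, 30 mm across flats (35 mm across corners), 30 mm tall, 20 mm hole straight through. 0.11 kg. Loose on the bench. Origin: centre of its underside, z up through its top. Its x axis is square to one pair of flats (and every 60 degrees from there).
- strap_clamp: Dark steel strap clamp lying flat, a bar 54 mm long (x), 26 mm wide (y), 22 mm tall, with a slot 30 x 12 mm along x cut right through from top to bottom. 0.12 to 0.22 kg. Loose on the bench. Origin: centre of its underside, z up through its top. 
- vee_rest: Bright steel vee block, 34 x 34 mm, 30 mm tall, with a vee groove along its x axis in the top (25 mm wide at the top, down to mid-height); the faces across y are flat. 0.15 to 0.27 kg. Loose on the bench. Origin: centre of its underside, z up through its top. 
- roller_blank: Look-alike, to be left: bright steel disc 38 mm diameter, 24 mm tall, solid, without a bore. Loose on the bench. Origin: centre of its underside, z up through its top. (In the middle of the bench a fixed mat with black cups, 33 mm tall.)
- plain_bar: Look-alike, to be left: dark steel bar 54 x 26 mm (x, y), 22 mm tall, solid, without a slot. Loose on the bench. Origin: centre of its underside, z up through its top. 
- nest_round: Nest for the support roller: fixed, 76 mm square, 12 mm high, black, grey floor; one of four, two by two in an aluminium tray (all within 15 mm of the bench). Origin: centre of the underside, 2.5 mm above the bench, z up; pocket floor 4 mm higher, pocket 8 mm deep, round, 50 mm at the floor, 56 mm at the mouth, with a pointed 8 mm steel post in the middle, tip 18 mm above the origin.
- nest_hex: Nest for the clamp nut: fixed, 76 mm square, 12 mm high, black, grey floor; one of four, two by two in an aluminium tray (all within 15 mm of the bench). Origin: centre of the underside, 2.5 mm above the bench, z up; pocket floor 4 mm higher, pocket 8 mm deep, hexagonal, 44 mm across flats at the floor and 50 mm at the mouth, one pair of its flats square to the nest's x axis.
- nest_long: Nest for the strap clamp: fixed, 76 mm square, 12 mm high, black, grey floor; one of four, two by two in an aluminium tray (all within 15 mm of the bench). Origin: centre of the underside, 2.5 mm above the bench, z up; pocket floor 4 mm higher, pocket 8 mm deep, rectangular, 66 mm along x and 38 mm along y at the floor, 71 x 43 mm at the mouth.
- nest_square: Nest for the vee rest: fixed, 76 mm square, 12 mm high, black, grey floor; one of four, two by two in an aluminium tray (all within 15 mm of the bench). Origin: centre of the underside, 2.5 mm above the bench, z up; pocket floor 4 mm higher, pocket 8 mm deep, square, 46 mm at the floor and 52 mm at the mouth, sides along x and y.

How it is judged:
By the outcome, as a careful person would: the job done as asked, in the order asked, and still so for the second after the job is handed in, with the robot touching nothing.
It also fails if it takes over 96 s, if anything falls off the work surface, if the arm or the gripper's body presses on something with over 40 N, if the wrist force passes 120 N, or if a joint passes its speed limit or range.

## Working session

There is one attempt and no reset: what is moved stays moved. The work goes in short steps, Python scripts to look and compute and a tool call to move; the robot and the scene stay as the last step left them, time stands still between calls to the robot, and variables do not carry over. Pictures are saved under pics/ and viewed, at most 14 in all, crops included, and the job is handed in when it is done.

Besides the shell and the picture viewer there is one more tool, called after "Emit:" by a JSON object that holds its "fn" and its "kwargs". jog_arm: Moves the arm, as the interface text tells. Its arguments: {"type":"object","properties":{"steps":{"type":"array","items":{"type":"object","properties":{"claw":{"type":"number"},"tx":{"type":"number"},"ty":{"type":"number"},"tz":{"type":"number"},"wx":{"type":"number"},"wy":{"type":"number"},"wz":{"type":"number"}}}}},"required":["steps"]}

```bash
ls; mkdir -p pics; python3 - <<'E'
from bench import *
import cv2
o=get_obs(); print({k:o[k] for k in('time','ee_pos','eef_rot','width','q')})
for c in('scene','top'):
    im=read_camera(c); cv2.imwrite(f'pics/{c}0.png',im[:,:,::-1]); m=camera_model(c); print(c,m)
E
```

```text
pics
{'time': 0.0, 'ee_pos': array([193.85022193, 487.27747766, 247.10313154]), 'eef_rot': array([-3.13921586e+00, -3.31407651e-04,  2.76282307e+00]), 'width': 0.9974786163551619, 'q': array([1.06423537e+00, 4.87665205e-02, 9.75862702e-02, 1.62201572e+00,
       2.57971289e-05, 1.44300452e+00])}
scene {'vertical_fov': 48.60737879027848, 'cx': 278.33130989236497, 'cy': 209.32701035804092, 'D': array([-0.03496698,  0.        ,  0.        ,  0.        ,  0.        ]), 'T': array([[-9.18904225e-01, -2.27262117e-01,  3.22439074e-01,
         2.70902269e+02],
       [-3.94097921e-01,  5.64870580e-01, -7.24988315e-01,
         6.06887252e+02],
       [-1.73739673e-02, -7.93267394e-01, -6.08625490e-01,
         5.82509574e+02],
       [ 0.00000000e+00,  0.00000000e+00,  0.00000000e+00,
         1.00000000e+00]])}
top {'vertical_fov': 49.066267387135206, 'cx': 278.53001644323683, 'cy': 208.003861190375, 'D': array([-0.15721508,  0.        ,  0.        ,  0.        ,  0.        ]), 'T': array([[-2.30386170e-02, -9.82288109e-01,  1.85955082e-01,
         4.33823022e+02],
       [-9.99678792e-01,  2.46002141e-02,  6.09438029e-03,
        -9.56780871e+00],
       [-1.05609721e-02, -1.85754946e-01, -9.82539346e-01,
         8.64138543e+02],
       [ 0.00000000e+00,  0.00000000e+00,  0.00000000e+00,
         1.00000000e+00]])}
```

View pics/scene0.png

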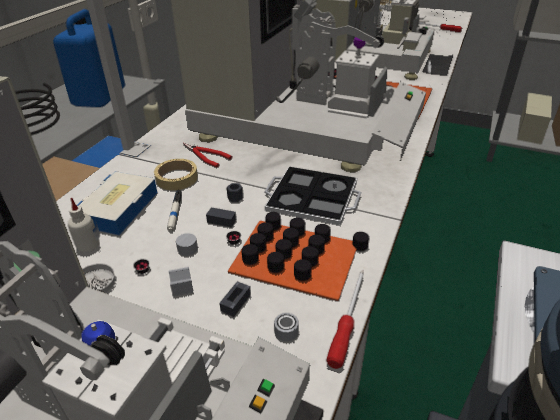

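View pics/top0.png

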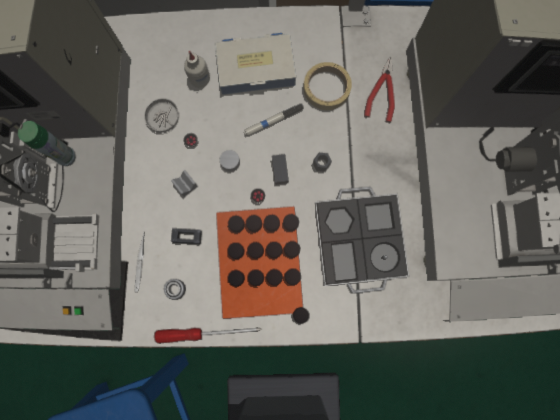

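Scene view: roller (287,325), strap (236,297), vee (180,282), blank (187,243), bar (221,216), nut (235,191), caddy (315,193). Top view: roller (174,289), strap (186,237), vee (184,184), nut (321,161). The caddy shows hex (340,220), square (378,217), long (344,262) and round (384,257).

```bash
cat > h.py <<'E'
from bench import *
import numpy as np, cv2
from scipy.optimize import minimize
def K(m):
    f=210/np.tan(np.radians(m['vertical_fov']/2)); return np.array([[f,0,m['cx']],[0,f,m['cy']],[0,0,1]])
def proj(P,c):
    m=camera_model(c); Ti=np.linalg.inv(m['T'])
    return cv2.projectPoints(np.asarray(P,float).reshape(-1,3),cv2.Rodrigues(Ti[:3,:3])[0],Ti[:3,3],K(m),m['D'])[0].reshape(-1,2)
def unproj(uv,z,c):
    m=camera_model(c); p=cv2.undistortPoints(np.array([[uv]],float),K(m),m['D']).ravel()
    d=m['T'][:3,:3]@[p[0],p[1],1]; o=m['T'][:3,3]; return o+d*(z-o[2])/d[2]
def poly(n,r,ph=0): a=np.arange(n)*2*np.pi/n+ph; return np.c_[r*np.cos(a),r*np.sin(a)]
def rect(a,b): return np.array([[a,b],[-a,b],[-a,-b],[a,-b]])/2
# footprint, z0, z1
M={'support_roller':(poly(40,19),0,24),'clamp_nut':(poly(6,17.32,np.pi/6),0,30),'strap_clamp':(rect(54,26),0,22),
'vee_rest':(rect(34,34),0,30),'roller_blank':(poly(40,19),0,24),'plain_bar':(rect(54,26),0,22)}
for n in('round','hex','long','square'): M['nest_'+n]=(rect(76,76),2.5,14.5)
S=4
def sil(l,p,c):
    fp,z0,z1=M[l]; R=np.array([[np.cos(p[2]),-np.sin(p[2])],[np.sin(p[2]),np.cos(p[2])]])
    xy=fp@R.T+p[:2]; P=np.r_[np.c_[xy,np.full(len(xy),z0)],np.c_[xy,np.full(len(xy),z1)]]
    return cv2.convexHull(proj(P,c).astype(np.float32))
def fit(l,c,mask,yaws):
    mask=cv2.morphologyEx(mask.astype(np.uint8),cv2.MORPH_CLOSE,np.ones((9,9)))
    u0,v0=np.argwhere(mask).min(0)[::-1]-12; u1,v1=np.argwhere(mask).max(0)[::-1]+12
    u0,v0=max(u0,0),max(v0,0); big=cv2.resize(mask[v0:v1,u0:u1]*255,None,fx=S,fy=S,interpolation=cv2.INTER_LINEAR)>127
    def cost(p):
        h=(sil(l,p,c)-[u0,v0]+0.5)*S-0.5; im=np.zeros(big.shape,np.uint8); cv2.fillPoly(im,[np.round(h*16).astype(np.int32)],1,shift=4); im=im>0
        return 1-(im&big).sum()/max(1,(im|big).sum())
    ys,xs=np.nonzero(mask); w=unproj([xs.mean(),ys.mean()],M[l][2]/2,c)[:2]
    best=None
    for y in yaws:
        s=np.array([[0,0,0],[5,0,0],[0,5,0],[0,0,.3]])+[*w,y]
        r=minimize(cost,[*w,y],method='Nelder-Mead',options=dict(initial_simplex=s,xatol=.05,fatol=1e-4))
        if best is None or r.fun<best.fun: best=r
    return best.x,best.fun
E
cat > m.py <<'E'
from h import *
import sys
for c in('top','scene'):
    read_camera(c)
    for l in M:
        r=trace(l,c)
        for d in r[:2]:
            if d['mask'].sum()<20: continue
            x,f=fit(l,c,d['mask'],np.arange(0,np.pi,.4) if 'nest' not in l else [-.2,0,.2])
            print(c,l,round(d['score'],2),np.round(d['xy']),'pose',np.round(x[:2],1),'yaw',round(x[2],3),'1-iou',round(f,3))
E
python3 m.py; python3 -c "from bench import *;print(get_obs()['time'])"
```

```text
top support_roller 0.54 [175. 292.] pose [446.4 190. ] yaw 1.808 1-iou 0.18
top clamp_nut 0.61 [321. 157.] pose [682.7 -89.5] yaw 1.983 1-iou 0.087
top strap_clamp 0.59 [188. 232.] pose [546.5 169.4] yaw 1.48 1-iou 0.111
top vee_rest 0.55 [184. 186.] pose [646.4 175.1] yaw 0.648 1-iou 0.091
top roller_blank 0.55 [231. 160.] pose [690.2  88.2] yaw 1.748 1-iou 0.076
top plain_bar 0.56 [282. 167.] pose [670.7  -8.2] yaw 3.21 1-iou 0.112
top nest_round 0.66 [383. 257.] pose [ 497.5 -199.2] yaw 0.098 1-iou 0.051
top nest_hex 0.93 [342. 216.] pose [ 569.3 -117.2] yaw 0.092 1-iou 0.042
top nest_long 0.69 [347. 262.] pose [ 492.7 -122.6] yaw 0.061 1-iou 0.048
top nest_square 0.93 [379. 220.] pose [ 574.6 -194.7] yaw 0.085 1-iou 0.033
scene support_roller 0.58 [285. 328.] pose [447.  191.7] yaw 0.229 1-iou 0.079
scene clamp_nut 0.56 [235. 191.] pose [680.9 -88.8] yaw 0.934 1-iou 0.098
scene strap_clamp 0.81 [235. 296.] pose [544.9 170.3] yaw 1.517 1-iou 0.081
scene strap_clamp 0.24 [303. 176.] pose [ 568.7 -190.5] yaw -0.103 1-iou 0.397
scene vee_rest 0.89 [179. 283.] pose [646.2 175.2] yaw 2.236 1-iou 0.055
scene roller_blank 0.92 [186. 243.] pose [689.4  87.4] yaw 3.22 1-iou 0.044
scene nest_round 0.89 [335. 187.] pose [ 497.7 -211.5] yaw 0.118 1-iou 0.228
scene nest_hex 0.64 [289. 198.] pose [ 569.4 -125.6] yaw 0.091 1-iou 0.167
scene nest_long 0.71 [326. 205.] pose [ 491.  -131.6] yaw 0.089 1-iou 0.155
scene nest_square 0.82 [304. 176.] pose [ 575.6 -205.1] yaw 0.129 1-iou 0.221
1.2
```

```bash
python3 - <<'E'
from h import *
P={'nest_round':(497.2,-199.3,.07),'nest_hex':(569.6,-117.2,.07),'nest_long':(492.5,-122.5,.07),'nest_square':(574.6,-194.5,.07),
'vee_rest':(646.3,175.2,.657),'clamp_nut':(681.8,-89,.935),'strap_clamp':(545.7,170,1.50),'support_roller':(446.7,191,0)}
out=[]
for c,cr in(('top',[(310,410,180,300),(150,220,160,310)]),('scene',[(260,360,160,220),(150,310,175,345)])):
    im=read_camera(c)[:,:,::-1].copy()
    for (a,b,d,e) in cr:
        s=3; t=cv2.resize(im[d:e,a:b],None,fx=s,fy=s,interpolation=cv2.INTER_CUBIC)
        for l,p in P.items():
            if l!='vee_rest' or 1: cv2.polylines(t,[np.round((sil(l,p,c)-[a,d]+.5)*s).astype(np.int32)],1,(0,255,0),1)
        out.append(t)
W=np.zeros((600,800,3),np.uint8)
x=0
for i,t in enumerate(out):
    y0=[0,0,380,0][i]; x0=[0,300,0,0][i]
    if i==3: continue
    h,w=t.shape[:2]; h=min(h,600-y0); W[y0:y0+h,x0:x0+w]=t[:h]
t=out[3]; t=cv2.resize(t,None,fx=.6,fy=.6); W[:t.shape[0],512:512+t.shape[1]]=t
cv2.imwrite('pics/ov.png',W); print(get_obs()['ee_pos'], unproj([100,345],0,'top'),unproj([100,345],200,'top'))
E
```

```text
[194.1725697  487.7706363  248.33446687] [342.33827169 339.25289947   0.        ] [363.5119021 258.5203107 200.       ]
```

View pics/ov.png

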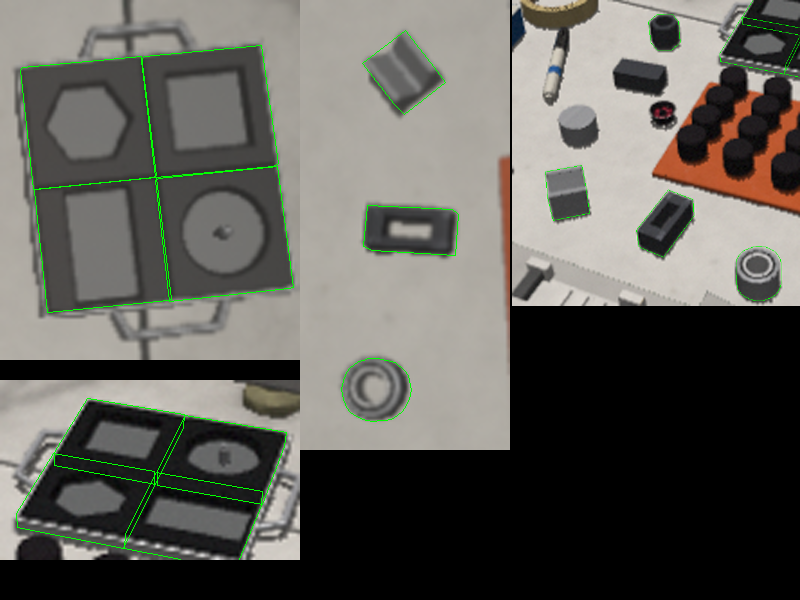

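The outlines sit tightly on all the parts and on the caddy in both cameras. The vee's groove direction still needs a closer look.

```bash
python3 - <<'E'
from h import *
o=[]
for c,(u,v) in(('top',(184,184)),('scene',(180,282))):
    im=read_camera(c)[:,:,::-1]; o.append(cv2.resize(im[v-20:v+20,u-20:u+20],(400,400),interpolation=cv2.INTER_CUBIC))
    for a in(.657,.657+np.pi/2):
        print(c,a,np.round(proj([[646.3,175.2,30],[646.3+17*np.cos(a),175.2+17*np.sin(a),30]],c)-[u-20,v-20],1)*10)
cv2.imwrite('pics/vee.png',np.hstack(o)); print(get_obs()['time'])
E
```

```text
top 0.657 [[186. 179.]
 [133. 111.]]
top 2.2277963267948966 [[186. 179.]
 [114. 234.]]
scene 0.657 [[188. 131.]
 [ 85. 150.]]
scene 2.2277963267948966 [[188. 131.]
 [197. 203.]]
1.4
```

View pics/vee.png

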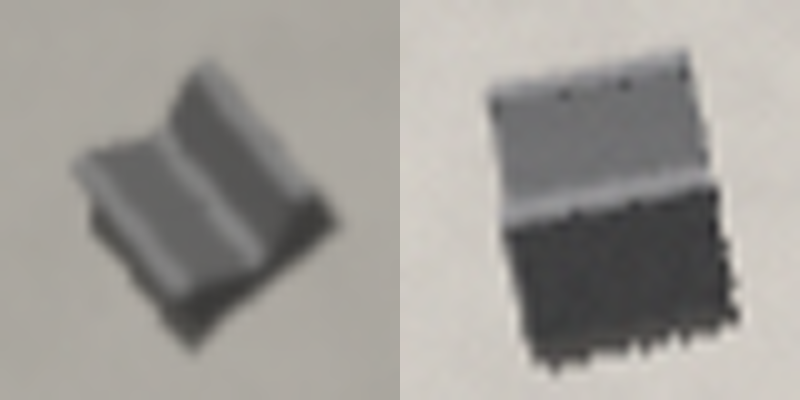

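Emit:
{"fn": "jog_arm", "kwargs": {"steps": [{"claw": -1,"wz": 0.119},{"wz": 0.119},{"wz": 0.119},{"wz": 0.119},{"wz": 0.119},{"wz": 0.119},{"wz": 0.119},{"wz": 0.119},{"wz": 0.119},{"wz": 0.119}]}}

```text
invalid input
```

Emit:
{"fn": "jog_arm", "kwargs": {"steps": [{"tx": -0.74,"ty": 0.14},{"tx": -0.74,"ty": 0.14},{"tx": -0.74,"ty": 0.14},{"tx": -0.74,"ty": 0.14},{"tx": -0.74,"ty": 0.14},{"tx": -0.74,"ty": 0.14},{"tx": -0.74,"ty": 0.14},{"tx": -0.74,"ty": 0.14},{"tx": -0.74,"ty": 0.14},{"tx": -0.74,"ty": 0.14}]}}

```text
invalid input
```

Emit:
{"fn": "jog_arm", "kwargs": {"steps": [{"claw": -1,"tx": 0,"ty": 0,"tz": 0,"wx": 0,"wy": 0,"wz": 0.119},{"claw": -1,"tx": 0,"ty": 0,"tz": 0,"wx": 0,"wy": 0,"wz": 0.119},{"claw": -1,"tx": 0,"ty": 0,"tz": 0,"wx": 0,"wy": 0,"wz": 0.119},{"claw": -1,"tx": 0,"ty": 0,"tz": 0,"wx": 0,"wy": 0,"wz": 0.119},{"claw": -1,"tx": 0,"ty": 0,"tz": 0,"wx": 0,"wy": 0,"wz": 0.119},{"claw": -1,"tx": 0,"ty": 0,"tz": 0,"wx": 0,"wy": 0,"wz": 0.119},{"claw": -1,"tx": 0,"ty": 0,"tz": 0,"wx": 0,"wy": 0,"wz": 0.119},{"claw": -1,"tx": 0,"ty": 0,"tz": 0,"wx": 0,"wy": 0,"wz": 0.119},{"claw": -1,"tx": 0,"ty": 0,"tz": 0,"wx": 0,"wy": 0,"wz": 0.119},{"claw": -1,"tx": 0,"ty": 0,"tz": 0,"wx": 0,"wy": 0,"wz": 0.119}]}}

```text
time: 2.23
ee_pos: [194.2, 487.8, 248.3]
eef_rot: [3.142, -0.0, 1.567]
contact_force: [-0.5, -0.4, -0.2]
width: 1.003
grip_force: 0.0
```

Emit:
{"fn": "jog_arm", "kwargs": {"steps": [{"claw": -1,"tx": -0.74,"ty": 0.14,"tz": 0,"wx": 0,"wy": 0,"wz": 0},{"claw": -1,"tx": -0.74,"ty": 0.14,"tz": 0,"wx": 0,"wy": 0,"wz": 0},{"claw": -1,"tx": -0.74,"ty": 0.14,"tz": 0,"wx": 0,"wy": 0,"wz": 0},{"claw": -1,"tx": -0.74,"ty": 0.14,"tz": 0,"wx": 0,"wy": 0,"wz": 0},{"claw": -1,"tx": -0.74,"ty": 0.14,"tz": 0,"wx": 0,"wy": 0,"wz": 0},{"claw": -1,"tx": -0.74,"ty": 0.14,"tz": 0,"wx": 0,"wy": 0,"wz": 0},{"claw": -1,"tx": -0.74,"ty": 0.14,"tz": 0,"wx": 0,"wy": 0,"wz": 0},{"claw": -1,"tx": -0.74,"ty": 0.14,"tz": 0,"wx": 0,"wy": 0,"wz": 0},{"claw": -1,"tx": -0.74,"ty": 0.14,"tz": 0,"wx": 0,"wy": 0,"wz": 0},{"claw": -1,"tx": -0.74,"ty": 0.14,"tz": 0,"wx": 0,"wy": 0,"wz": 0}]}}

```text
time: 3.07
ee_pos: [250.7, 190.6, 248.5]
eef_rot: [3.141, -0.0, 1.574]
contact_force: [1.1, 0.4, -0.2]
width: 0.997
grip_force: 0.0
```

Emit:
{"fn": "jog_arm", "kwargs": {"steps": [{"claw": -1,"tx": 0,"ty": 0.6,"tz": 0.3,"wx": 0,"wy": 0,"wz": 0},{"claw": -1,"tx": 0,"ty": 0.6,"tz": 0.3,"wx": 0,"wy": 0,"wz": 0},{"claw": -1,"tx": 0,"ty": 0.6,"tz": 0.4,"wx": 0,"wy": 0,"wz": 0},{"claw": -1,"tx": 0,"ty": 0.6,"tz": 0.4,"wx": 0,"wy": 0,"wz": 0},{"claw": -1,"tx": 0,"ty": 0.6,"tz": 0.4,"wx": 0,"wy": 0,"wz": 0},{"claw": -1,"tx": 0,"ty": 0.6,"tz": 0.4,"wx": 0,"wy": 0,"wz": 0},{"claw": -1,"tx": 0,"ty": 0.6,"tz": 0.4,"wx": 0,"wy": 0,"wz": 0},{"claw": -1,"tx": 0,"ty": 0.6,"tz": 0.4,"wx": 0,"wy": 0,"wz": 0},{"claw": -1,"tx": 0,"ty": 0,"tz": 0,"wx": 0,"wy": 0,"wz": 0}]}}

```text
time: 3.82
ee_pos: [444.2, 191.3, 124.0]
eef_rot: [-3.138, 0.002, 1.571]
contact_force: [-0.9, 0.3, -0.7]
width: 1.002
grip_force: 0.0
```

```bash
python3 - <<'E'
from h import *
for i in range(3):
    print(get_obs()['ee_pos'],get_obs()['eef_rot'],get_obs()['q']); read_camera('scene')
E
```

```text
[444.19542343 191.31420536 123.99845787] [-3.13777956e+00  1.79201342e-03  1.57090279e+00] [ 2.68363801e-01 -4.61475810e-02 -2.42199352e-01  1.37889625e+00
 -7.17242677e-04  1.83905857e+00]
[442.54076536 191.53727339 125.60072061] [-3.13678038e+00  1.36897634e-03  1.57141888e+00] [ 2.69311408e-01 -4.96864252e-02 -2.42396912e-01  1.38308887e+00
 -4.23426942e-05  1.83948858e+00]
[442.12954796 191.86080504 127.07647818] [-3.13817173e+00  8.02780616e-04  1.57209332e+00] [ 2.70083566e-01 -5.25234861e-02 -2.42158609e-01  1.38467248e+00
  1.34512931e-04  1.83958403e+00]
```

Emit:
{"fn": "jog_arm", "kwargs": {"steps": [{"claw": -1,"tx": 0,"ty": 0.1,"tz": 0.6,"wx": 0,"wy": 0,"wz": 0},{"claw": -1,"tx": 0,"ty": 0,"tz": 0.6,"wx": 0,"wy": 0,"wz": 0},{"claw": -1,"tx": 0,"ty": 0,"tz": 0.5,"wx": 0,"wy": 0,"wz": 0},{"claw": -1,"tx": 0,"ty": 0,"tz": 0.4,"wx": 0,"wy": 0,"wz": 0},{"claw": -1,"tx": 0,"ty": 0,"tz": 0.25,"wx": 0,"wy": 0,"wz": 0},{"claw": -1,"tx": 0,"ty": 0,"tz": 0.13,"wx": 0,"wy": 0,"wz": 0},{"claw": -1,"tx": 0,"ty": 0,"tz": 0.05,"wx": 0,"wy": 0,"wz": 0},{"claw": -1,"tx": 0,"ty": 0,"tz": 0,"wx": 0,"wy": 0,"wz": 0},{"claw": -1,"tx": 0,"ty": 0,"tz": 0,"wx": 0,"wy": 0,"wz": 0},{"claw": -1,"tx": 0,"ty": 0,"tz": 0,"wx": 0,"wy": 0,"wz": 0}]}}

```text
time: 4.8
ee_pos: [447.8, 192.6, 28.5]
eef_rot: [3.139, -0.001, 1.573]
contact_force: [0.9, 0.6, 0.1]
width: 0.999
grip_force: 0.0
```

```bash
python3 - <<'E'
from h import *
im=read_camera('scene')[:,:,::-1]; t=cv2.resize(im[250:370,210:370],(800,600),interpolation=cv2.INTER_CUBIC)
cv2.imwrite('pics/g1.png',t)
print(get_obs()['ee_pos'],(proj([[446.7,191,24],[446.7,191,12]],'scene')-[210,250])*5)
E
```

```text
[447.72363662 192.55994632  28.36988337] [[381.7489757  355.59274636]
 [382.01199056 381.00608586]]
```

View pics/g1.png

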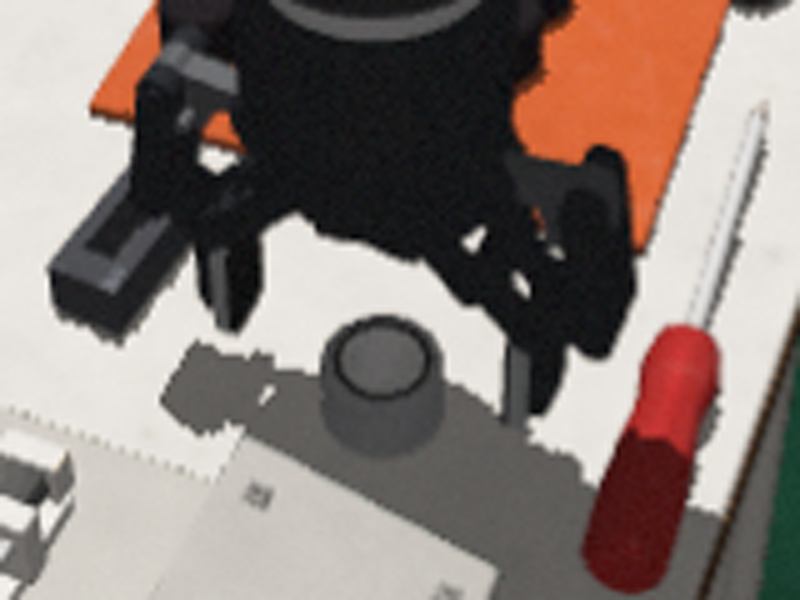

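Roller at (382,385) sits between the open fingers, with tips at about (232,325) and (515,420). Closing now, then I'll check tip height.

Emit:
{"fn": "jog_arm", "kwargs": {"steps": [{"claw": 1,"tx": 0,"ty": 0,"tz": 0,"wx": 0,"wy": 0,"wz": 0},{"claw": 1,"tx": 0,"ty": 0,"tz": 0,"wx": 0,"wy": 0,"wz": 0},{"claw": 1,"tx": 0,"ty": 0,"tz": 0,"wx": 0,"wy": 0,"wz": 0},{"claw": 1,"tx": 0,"ty": 0,"tz": 0,"wx": 0,"wy": 0,"wz": 0},{"claw": 1,"tx": 0,"ty": 0,"tz": 0,"wx": 0,"wy": 0,"wz": 0},{"claw": 1,"tx": 0,"ty": 0,"tz": 0,"wx": 0,"wy": 0,"wz": 0},{"claw": 1,"tx": 0,"ty": 0,"tz": 0,"wx": 0,"wy": 0,"wz": 0},{"claw": 1,"tx": 0,"ty": 0,"tz": 0,"wx": 0,"wy": 0,"wz": 0}]}}

```text
time: 5.52
ee_pos: [447.2, 192.4, 27.7]
eef_rot: [3.141, -0.0, 1.573]
contact_force: [-1.0, 0.1, 5.9]
width: 0.424
grip_force: 59.6
```

```bash
python3 - <<'E'
from h import *
im=read_camera('scene')[:,:,::-1]; t=cv2.resize(im[250:370,210:370],(800,600),interpolation=cv2.INTER_CUBIC)
o=get_obs()['ee_pos']; print(o)
for z in(0,5,10,15):
    for s in(-1,1):
        p=(proj([[o[0]+s*19,o[1]+11,z]],'scene')[0]-[210,250])*5; print(z,s,p.round()); cv2.circle(t,tuple(int(v) for v in p),3,(0,0,255) if z%10 else (0,255,0),-1)
cv2.imwrite('pics/g2.png',t[150:550,150:650])
E
```

```text
[447.17131028 192.35534534  27.74425029]
0 -1 [424. 456.]
0 1 [308. 416.]
5 -1 [424. 446.]
5 1 [308. 406.]
10 -1 [424. 435.]
10 1 [307. 396.]
15 -1 [424. 425.]
15 1 [307. 385.]
```

View pics/g2.png

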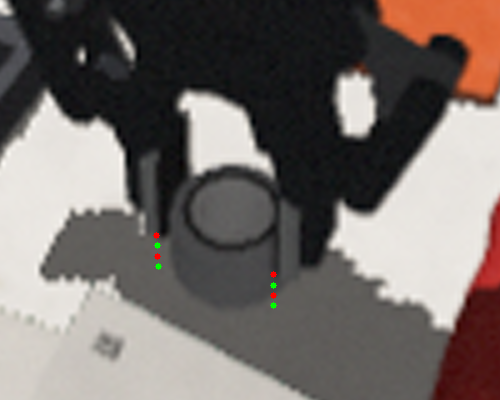

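Emit:
{"fn": "jog_arm", "kwargs": {"steps": [{"claw": 1,"tx": 0,"ty": 0,"tz": -0.2,"wx": 0,"wy": 0,"wz": 0},{"claw": 1,"tx": 0,"ty": 0,"tz": -0.5,"wx": 0,"wy": 0,"wz": 0},{"claw": 1,"tx": 0,"ty": 0,"tz": -0.6,"wx": 0,"wy": 0,"wz": 0},{"claw": 1,"tx": 0,"ty": 0,"tz": -0.6,"wx": 0,"wy": 0,"wz": 0},{"claw": 1,"tx": -0.2,"ty": 0.05,"tz": -0.6,"wx": 0,"wy": 0,"wz": 0},{"claw": 1,"tx": -0.5,"ty": 0.1,"tz": 0,"wx": 0,"wy": 0,"wz": 0},{"claw": 1,"tx": -0.7,"ty": 0.1,"tz": 0,"wx": 0,"wy": 0,"wz": 0},{"claw": 1,"tx": -0.7,"ty": 0.1,"tz": 0,"wx": 0,"wy": 0,"wz": 0},{"claw": 1,"tx": -0.7,"ty": 0.1,"tz": 0,"wx": 0,"wy": 0,"wz": 0},{"claw": 1,"tx": -0.7,"ty": 0.1,"tz": 0,"wx": 0,"wy": 0,"wz": 0}]}}

```text
time: 6.4
ee_pos: [468.4, 51.2, 126.5]
eef_rot: [-3.14, -0.0, 1.573]
contact_force: [0.5, -0.1, -1.7]
width: 0.42
grip_force: 60.1
```

Emit:
{"fn": "jog_arm", "kwargs": {"steps": [{"claw": 1,"tx": -0.7,"ty": 0.1,"tz": 0,"wx": 0,"wy": 0,"wz": 0},{"claw": 1,"tx": -0.7,"ty": 0.1,"tz": 0,"wx": 0,"wy": 0,"wz": 0},{"claw": 1,"tx": -0.7,"ty": 0.1,"tz": 0,"wx": 0,"wy": 0,"wz": 0},{"claw": 1,"tx": -0.7,"ty": 0.1,"tz": 0,"wx": 0,"wy": 0,"wz": 0},{"claw": 1,"tx": -0.7,"ty": 0.1,"tz": 0,"wx": 0,"wy": 0,"wz": 0},{"claw": 1,"tx": -0.7,"ty": 0.1,"tz": 0,"wx": 0,"wy": 0,"wz": 0},{"claw": 1,"tx": -0.7,"ty": 0.1,"tz": 0,"wx": 0,"wy": 0,"wz": 0},{"claw": 1,"tx": -0.7,"ty": 0,"tz": 0,"wx": 0,"wy": 0,"wz": 0},{"claw": 1,"tx": -0.6,"ty": 0,"tz": 0,"wx": 0,"wy": 0,"wz": 0},{"claw": 1,"tx": -0.06,"ty": 0,"tz": 0,"wx": 0,"wy": 0,"wz": 0}]}}

```text
time: 7.23
ee_pos: [497.0, -201.9, 126.2]
eef_rot: [-3.14, 0.002, 1.568]
contact_force: [0.1, 0.4, -1.5]
width: 0.42
grip_force: 60.1
```

Emit:
{"fn": "jog_arm", "kwargs": {"steps": [{"claw": 1,"tx": 0,"ty": 0,"tz": 0,"wx": 0,"wy": 0,"wz": 0},{"claw": 1,"tx": 0,"ty": 0,"tz": 0,"wx": 0,"wy": 0,"wz": 0},{"claw": 1,"tx": 0,"ty": 0,"tz": 0,"wx": 0,"wy": 0,"wz": 0},{"claw": 1,"tx": 0,"ty": 0,"tz": 0,"wx": 0,"wy": 0,"wz": 0},{"claw": 1,"tx": 0,"ty": 0,"tz": 0,"wx": 0,"wy": 0,"wz": 0}]}}

```text
time: 7.65
ee_pos: [497.5, -196.9, 127.1]
eef_rot: [-3.141, -0.0, 1.574]
contact_force: [0.4, 0.2, -1.1]
width: 0.417
grip_force: 60.1
```

Emit:
{"fn": "jog_arm", "kwargs": {"steps": [{"claw": 1,"tx": -0.02,"ty": 0,"tz": 0.5,"wx": 0,"wy": 0,"wz": 0},{"claw": 1,"tx": 0,"ty": 0,"tz": 0.6,"wx": 0,"wy": 0,"wz": 0},{"claw": 1,"tx": 0,"ty": 0,"tz": 0.5,"wx": 0,"wy": 0,"wz": 0},{"claw": 1,"tx": 0,"ty": 0,"tz": 0.3,"wx": 0,"wy": 0,"wz": 0},{"claw": 1,"tx": 0,"ty": 0,"tz": 0.2,"wx": 0,"wy": 0,"wz": 0},{"claw": 1,"tx": 0,"ty": 0,"tz": 0.1,"wx": 0,"wy": 0,"wz": 0},{"claw": 1,"tx": 0,"ty": 0,"tz": 0.1,"wx": 0,"wy": 0,"wz": 0},{"claw": 1,"tx": 0,"ty": 0,"tz": 0,"wx": 0,"wy": 0,"wz": 0},{"claw": 1,"tx": 0,"ty": 0,"tz": 0,"wx": 0,"wy": 0,"wz": 0},{"claw": 1,"tx": 0,"ty": 0,"tz": 0,"wx": 0,"wy": 0,"wz": 0}]}}

```text
time: 8.48
ee_pos: [498.4, -199.3, 36.3]
eef_rot: [3.14, 0.001, 1.573]
contact_force: [0.3, -0.2, -2.3]
width: 0.418
grip_force: 60.1
```

```bash
python3 - <<'E'
from h import *
im=read_camera('scene')[:,:,::-1]; t=cv2.resize(im[140:240,240:380],(700,500),interpolation=cv2.INTER_CUBIC)
cv2.imwrite('pics/r1.png',t); print(get_obs()['ee_pos'],get_obs()['contact_force'])
E
```

```text
[ 498.3604569  -199.30221553   36.28877168] [-0.47961697  0.43275576 -0.82861029]
```

View pics/r1.png

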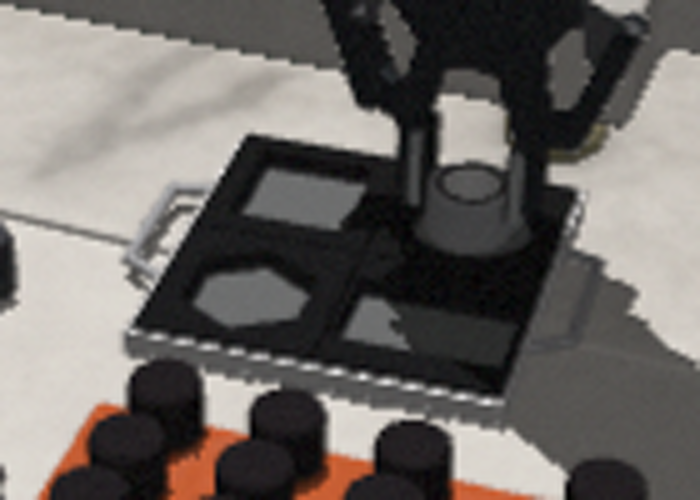

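The roller stands in the round pocket over the post, around (470,210). Releasing.

Emit:
{"fn": "jog_arm", "kwargs": {"steps": [{"claw": 1,"tx": 0,"ty": 0,"tz": 0.03,"wx": 0,"wy": 0,"wz": 0},{"claw": 1,"tx": 0,"ty": 0,"tz": 0,"wx": 0,"wy": 0,"wz": 0},{"claw": -1,"tx": 0,"ty": 0,"tz": 0,"wx": 0,"wy": 0,"wz": 0},{"claw": -1,"tx": 0,"ty": 0,"tz": 0,"wx": 0,"wy": 0,"wz": 0},{"claw": -1,"tx": 0,"ty": 0,"tz": 0,"wx": 0,"wy": 0,"wz": 0},{"claw": -1,"tx": 0,"ty": 0,"tz": 0,"wx": 0,"wy": 0,"wz": 0},{"claw": -1,"tx": 0,"ty": 0,"tz": -0.1,"wx": 0,"wy": 0,"wz": 0},{"claw": -1,"tx": 0,"ty": 0,"tz": -0.4,"wx": 0,"wy": 0,"wz": 0},{"claw": -1,"tx": 0,"ty": 0,"tz": -0.6,"wx": 0,"wy": 0,"wz": 0},{"claw": -1,"tx": 0,"ty": 0,"tz": -0.6,"wx": 0,"wy": 0,"wz": 0}]}}

```text
time: 9.37
ee_pos: [496.7, -198.3, 101.9]
eef_rot: [-3.139, -0.001, 1.573]
contact_force: [0.6, 0.3, 0.7]
width: 1.0
grip_force: 0.0
```

Emit:
{"fn": "jog_arm", "kwargs": {"steps": [{"claw": -1,"tx": 0,"ty": 0,"tz": -0.6,"wx": 0,"wy": 0,"wz": 0},{"claw": -1,"tx": 0.34,"ty": 0.58,"tz": 0,"wx": 0,"wy": 0,"wz": 0},{"claw": -1,"tx": 0.34,"ty": 0.58,"tz": 0,"wx": 0,"wy": 0,"wz": 0},{"claw": -1,"tx": 0.34,"ty": 0.58,"tz": 0,"wx": 0,"wy": 0,"wz": 0},{"claw": -1,"tx": 0.34,"ty": 0.58,"tz": 0,"wx": 0,"wy": 0,"wz": 0},{"claw": -1,"tx": 0.34,"ty": 0.58,"tz": 0,"wx": 0,"wy": 0,"wz": 0},{"claw": -1,"tx": 0.34,"ty": 0.58,"tz": 0,"wx": 0,"wy": 0,"wz": 0},{"claw": -1,"tx": 0.34,"ty": 0.58,"tz": 0,"wx": 0,"wy": 0,"wz": 0},{"claw": -1,"tx": 0.34,"ty": 0.55,"tz": 0,"wx": 0,"wy": 0,"wz": 0},{"claw": -1,"tx": 0,"ty": 0,"tz": 0,"wx": 0,"wy": 0,"wz": 0.112}]}}

```text
time: 10.2
ee_pos: [684.9, -86.5, 124.7]
eef_rot: [3.14, -0.002, 1.463]
contact_force: [-1.2, -1.0, 0.4]
width: 1.001
grip_force: 0.0
```

Emit:
{"fn": "jog_arm", "kwargs": {"steps": [{"claw": -1,"tx": 0,"ty": 0,"tz": 0,"wx": 0,"wy": 0,"wz": 0},{"claw": -1,"tx": 0,"ty": 0,"tz": 0,"wx": 0,"wy": 0,"wz": 0},{"claw": -1,"tx": 0,"ty": 0,"tz": 0,"wx": 0,"wy": 0,"wz": 0},{"claw": -1,"tx": 0,"ty": 0,"tz": 0,"wx": 0,"wy": 0,"wz": 0}]}}

```text
time: 10.53
ee_pos: [681.3, -90.3, 126.4]
eef_rot: [3.141, 0.0, 1.461]
contact_force: [-0.5, 0.4, -0.3]
width: 0.998
grip_force: 0.0
```

```bash
cat > look.py <<'E'
from h import *
import sys
# usage: look.py cam label x y yaw-range...
c,l=sys.argv[1:3]; read_camera(c); r=trace(l,c)
for d in r[:1]:
    x,f=fit(l,c,d['mask'],np.arange(0,np.pi,.4)); print(l,d['score'],x,f)
o=get_obs(); print(o['time'],o['ee_pos'],o['eef_rot'],o['q'])
E
python3 - <<'E'
from h import *
im=read_camera('scene')
r=trace('support_roller','scene')
M['support_roller']=(poly(40,19),6.5,30.5)
for d in r[:2]: print(d['score'],fit('support_roller','scene',d['mask'],[0]))
cv2.imwrite('pics/r2.png',cv2.resize(im[140:240,240:380,::-1],(560,400),interpolation=cv2.INTER_CUBIC))
o=get_obs(); print(o['time'],o['ee_pos'],o['eef_rot'],o['q'])
E
```

```text
0.59 (array([ 4.97737137e+02, -1.99732413e+02,  2.20583226e-01]), np.float64(0.11881589618815891))
10.6333 [681.26807831 -90.27051321 126.42379446] [3.14126354e+00 1.19001936e-04 1.46067935e+00] [-2.29204562e-01  4.82828188e-01  3.79315603e-01  1.46694282e+00
 -7.90585188e-05  1.45170871e+00]
```

View pics/r2.png

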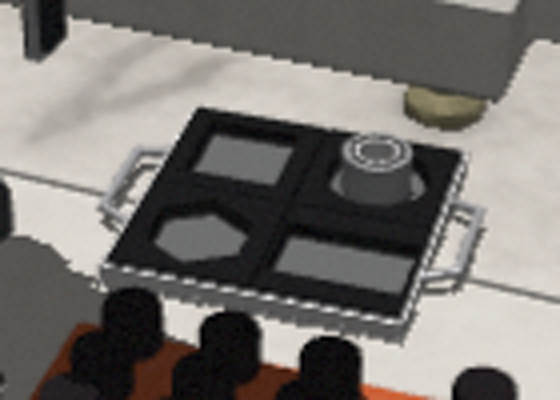

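The roller is seated over the post at (377,165). Now the nut.

Emit:
{"fn": "jog_arm", "kwargs": {"steps": [{"claw": -1,"tx": 0.03,"ty": 0,"tz": 0.5,"wx": 0,"wy": 0,"wz": 0},{"claw": -1,"tx": 0,"ty": 0,"tz": 0.6,"wx": 0,"wy": 0,"wz": 0},{"claw": -1,"tx": 0,"ty": 0,"tz": 0.5,"wx": 0,"wy": 0,"wz": 0},{"claw": -1,"tx": 0,"ty": 0,"tz": 0.4,"wx": 0,"wy": 0,"wz": 0},{"claw": -1,"tx": 0,"ty": 0,"tz": 0.3,"wx": 0,"wy": 0,"wz": 0},{"claw": -1,"tx": 0,"ty": 0,"tz": 0.15,"wx": 0,"wy": 0,"wz": 0},{"claw": -1,"tx": 0,"ty": 0,"tz": 0,"wx": 0,"wy": 0,"wz": 0},{"claw": -1,"tx": 0,"ty": 0,"tz": 0,"wx": 0,"wy": 0,"wz": 0},{"claw": -1,"tx": 0,"ty": 0,"tz": 0,"wx": 0,"wy": 0,"wz": 0},{"claw": -1,"tx": 0,"ty": 0,"tz": 0,"wx": 0,"wy": 0,"wz": 0}]}}

```text
time: 11.47
ee_pos: [683.1, -88.8, 29.9]
eef_rot: [3.138, 0.0, 1.461]
contact_force: [-0.1, -1.0, -1.0]
width: 1.003
grip_force: 0.0
```

Emit:
{"fn": "jog_arm", "kwargs": {"steps": [{"claw": 1,"tx": 0,"ty": 0,"tz": 0,"wx": 0,"wy": 0,"wz": 0},{"claw": 1,"tx": 0,"ty": 0,"tz": 0,"wx": 0,"wy": 0,"wz": 0},{"claw": 1,"tx": 0,"ty": 0,"tz": 0,"wx": 0,"wy": 0,"wz": 0},{"claw": 1,"tx": 0,"ty": 0,"tz": 0,"wx": 0,"wy": 0,"wz": 0},{"claw": 1,"tx": 0,"ty": 0,"tz": 0,"wx": 0,"wy": 0,"wz": 0},{"claw": 1,"tx": 0,"ty": 0,"tz": 0,"wx": 0,"wy": 0,"wz": 0},{"claw": 1,"tx": 0,"ty": 0,"tz": 0,"wx": 0,"wy": 0,"wz": 0},{"claw": 1,"tx": 0,"ty": 0,"tz": 0,"wx": 0,"wy": 0,"wz": 0}]}}

```text
time: 12.13
ee_pos: [682.2, -88.5, 28.3]
eef_rot: [3.141, 0.0, 1.461]
contact_force: [-0.0, -0.3, 1.7]
width: 0.334
grip_force: 60.4
```

Emit:
{"fn": "jog_arm", "kwargs": {"steps": [{"claw": 1,"tx": 0,"ty": 0,"tz": -0.2,"wx": 0,"wy": 0,"wz": 0},{"claw": 1,"tx": 0,"ty": 0,"tz": -0.5,"wx": 0,"wy": 0,"wz": 0},{"claw": 1,"tx": 0,"ty": 0,"tz": -0.6,"wx": 0,"wy": 0,"wz": 0},{"claw": 1,"tx": 0,"ty": 0,"tz": -0.6,"wx": 0,"wy": 0,"wz": 0},{"claw": 1,"tx": -0.1,"ty": -0.3,"tz": -0.4,"wx": 0,"wy": 0,"wz": 0},{"claw": 1,"tx": -0.22,"ty": -0.6,"tz": 0,"wx": 0,"wy": 0,"wz": 0},{"claw": 1,"tx": -0.22,"ty": -0.6,"tz": 0,"wx": 0,"wy": 0,"wz": 0},{"claw": 1,"tx": -0.22,"ty": -0.6,"tz": 0,"wx": 0,"wy": 0,"wz": 0},{"claw": 1,"tx": -0.16,"ty": -0.4,"tz": 0,"wx": 0,"wy": 0,"wz": 0},{"claw": 1,"tx": -0.1,"ty": -0.22,"tz": 0,"wx": 0,"wy": 0,"wz": 0}]}}

```text
time: 12.97
ee_pos: [566.5, -117.2, 119.7]
eef_rot: [-3.139, -0.0, 1.46]
contact_force: [-0.0, -0.5, -1.6]
width: 0.341
grip_force: 60.1
```

Emit:
{"fn": "jog_arm", "kwargs": {"steps": [{"claw": 1,"tx": 0,"ty": 0,"tz": 0,"wx": 0,"wy": 0,"wz": -0.09},{"claw": 1,"tx": 0,"ty": 0,"tz": 0,"wx": 0,"wy": 0,"wz": -0.09},{"claw": 1,"tx": 0,"ty": 0,"tz": 0,"wx": 0,"wy": 0,"wz": 0},{"claw": 1,"tx": 0,"ty": 0,"tz": 0,"wx": 0,"wy": 0,"wz": 0},{"claw": 1,"tx": 0,"ty": 0,"tz": 0,"wx": 0,"wy": 0,"wz": 0},{"claw": 1,"tx": 0,"ty": 0,"tz": 0,"wx": 0,"wy": 0,"wz": 0},{"claw": 1,"tx": 0,"ty": 0,"tz": 0,"wx": 0,"wy": 0,"wz": 0}]}}

```text
time: 13.55
ee_pos: [569.3, -117.0, 119.8]
eef_rot: [-3.141, -0.0, 1.64]
contact_force: [0.5, -0.1, -0.7]
width: 0.339
grip_force: 60.1
```

Emit:
{"fn": "jog_arm", "kwargs": {"steps": [{"claw": 1,"tx": 0,"ty": 0,"tz": 0.5,"wx": 0,"wy": 0,"wz": 0},{"claw": 1,"tx": 0,"ty": 0,"tz": 0.5,"wx": 0,"wy": 0,"wz": 0},{"claw": 1,"tx": 0,"ty": 0,"tz": 0.5,"wx": 0,"wy": 0,"wz": 0},{"claw": 1,"tx": 0,"ty": 0,"tz": 0.3,"wx": 0,"wy": 0,"wz": 0},{"claw": 1,"tx": 0,"ty": 0,"tz": 0.2,"wx": 0,"wy": 0,"wz": 0},{"claw": 1,"tx": 0,"ty": 0,"tz": 0.1,"wx": 0,"wy": 0,"wz": 0},{"claw": 1,"tx": 0,"ty": 0,"tz": 0,"wx": 0,"wy": 0,"wz": 0},{"claw": 1,"tx": 0,"ty": 0,"tz": 0,"wx": 0,"wy": 0,"wz": 0},{"claw": 1,"tx": 0,"ty": 0,"tz": 0,"wx": 0,"wy": 0,"wz": 0},{"claw": 1,"tx": 0,"ty": 0,"tz": 0,"wx": 0,"wy": 0,"wz": 0}]}}

```text
time: 14.38
ee_pos: [570.1, -117.4, 37.0]
eef_rot: [3.14, 0.001, 1.641]
contact_force: [-0.1, -0.2, -1.3]
width: 0.334
grip_force: 60.1
```

Emit:
{"fn": "jog_arm", "kwargs": {"steps": [{"claw": 1,"tx": 0,"ty": 0,"tz": 0,"wx": 0,"wy": 0,"wz": 0},{"claw": 1,"tx": 0,"ty": 0,"tz": 0,"wx": 0,"wy": 0,"wz": 0}]}}

```text
time: 14.55
ee_pos: [569.6, -117.2, 36.4]
eef_rot: [3.141, 0.0, 1.641]
contact_force: [0.3, 0.3, -1.9]
width: 0.335
grip_force: 60.1
```

Lower a hair, release, lift.

Emit:
{"fn": "jog_arm", "kwargs": {"steps": [{"claw": 1,"tx": 0,"ty": 0,"tz": 0.03,"wx": 0,"wy": 0,"wz": 0},{"claw": 1,"tx": 0,"ty": 0,"tz": 0,"wx": 0,"wy": 0,"wz": 0},{"claw": -1,"tx": 0,"ty": 0,"tz": 0,"wx": 0,"wy": 0,"wz": 0},{"claw": -1,"tx": 0,"ty": 0,"tz": 0,"wx": 0,"wy": 0,"wz": 0},{"claw": -1,"tx": 0,"ty": 0,"tz": 0,"wx": 0,"wy": 0,"wz": 0},{"claw": -1,"tx": 0,"ty": 0,"tz": 0,"wx": 0,"wy": 0,"wz": 0},{"claw": -1,"tx": 0,"ty": 0,"tz": -0.1,"wx": 0,"wy": 0,"wz": 0},{"claw": -1,"tx": 0,"ty": 0,"tz": -0.5,"wx": 0,"wy": 0,"wz": 0},{"claw": -1,"tx": 0,"ty": 0,"tz": -0.7,"wx": 0,"wy": 0,"wz": 0},{"claw": -1,"tx": 0,"ty": 0,"tz": -0.9,"wx": 0,"wy": 0,"wz": 0}]}}

```text
time: 15.38
ee_pos: [567.0, -116.3, 120.8]
eef_rot: [-3.136, -0.002, 1.641]
contact_force: [1.3, 0.1, -0.2]
width: 1.0
grip_force: 0.0
```

Emit:
{"fn": "jog_arm", "kwargs": {"steps": [{"claw": -1,"tx": 0.4,"ty": -0.09,"tz": 0,"wx": 0,"wy": 0,"wz": 0},{"claw": -1,"tx": 0.7,"ty": 0,"tz": 0,"wx": 0,"wy": 0,"wz": 0},{"claw": -1,"tx": 0.8,"ty": 0,"tz": 0,"wx": 0,"wy": 0,"wz": 0},{"claw": -1,"tx": 0.8,"ty": 0,"tz": 0,"wx": 0,"wy": 0,"wz": 0},{"claw": -1,"tx": 0.8,"ty": 0,"tz": 0,"wx": 0,"wy": 0,"wz": 0},{"claw": -1,"tx": 0.8,"ty": 0,"tz": 0,"wx": 0,"wy": 0,"wz": 0},{"claw": -1,"tx": 0.8,"ty": 0,"tz": 0,"wx": 0,"wy": 0,"wz": 0},{"claw": -1,"tx": 0.8,"ty": 0,"tz": 0,"wx": 0,"wy": 0,"wz": 0},{"claw": -1,"tx": 0.7,"ty": 0,"tz": 0,"wx": 0,"wy": 0,"wz": 0},{"claw": -1,"tx": 0.6,"ty": 0,"tz": 0,"wx": 0,"wy": 0,"wz": 0}]}}

```text
time: 16.22
ee_pos: [545.2, 172.2, 123.2]
eef_rot: [3.141, -0.001, 1.642]
contact_force: [-0.5, 0.1, 0.2]
width: 1.002
grip_force: 0.0
```

Emit:
{"fn": "jog_arm", "kwargs": {"steps": [{"claw": -1,"tx": 0,"ty": 0,"tz": 0,"wx": 0,"wy": 0,"wz": 0.07},{"claw": -1,"tx": 0,"ty": 0,"tz": 0,"wx": 0,"wy": 0,"wz": 0.07},{"claw": -1,"tx": 0,"ty": 0,"tz": 0,"wx": 0,"wy": 0,"wz": 0},{"claw": -1,"tx": 0,"ty": 0,"tz": 0,"wx": 0,"wy": 0,"wz": 0},{"claw": -1,"tx": 0,"ty": 0,"tz": 0,"wx": 0,"wy": 0,"wz": 0},{"claw": -1,"tx": 0,"ty": 0,"tz": 0,"wx": 0,"wy": 0,"wz": 0}]}}

```text
time: 16.72
ee_pos: [545.6, 169.6, 122.8]
eef_rot: [3.141, -0.0, 1.501]
contact_force: [-0.3, 0.3, -1.0]
width: 1.0
grip_force: 0.0
```

```bash
python3 - <<'E'
from h import *
M['support_roller']=(poly(40,19),6.5,30.5);M['clamp_nut']=(M['clamp_nut'][0],6.5,36.5)
for c in('top','scene'):
    read_camera(c)
    for l in('support_roller','clamp_nut'):
        for d in trace(l,c)[:1]: print(c,l,d['score'],fit(l,c,d['mask'],[-.2,.2]))
o=get_obs(); print(o['time'],o['ee_pos'],o['eef_rot'])
E
```

```text
top support_roller 0.83 (array([ 4.99070902e+02, -1.98638016e+02, -6.13144379e-02]), np.float64(0.05734485467399841))
top clamp_nut 0.56 (array([ 5.71215098e+02, -1.18539521e+02,  1.49100152e-01]), np.float64(0.10427163198247535))
scene support_roller 0.64 (array([ 4.97054764e+02, -1.99136440e+02,  6.64759506e-02]), np.float64(0.07629870129870131))
scene clamp_nut 0.5 (array([ 5.70562160e+02, -1.18800166e+02, -8.62079636e-02]), np.float64(0.11314219742158937))
17.0167 [545.51471634 169.74873326 122.68868604] [-3.14151788e+00 -2.48681578e-05  1.50058180e+00]
```

Emit:
{"fn": "jog_arm", "kwargs": {"steps": [{"claw": -1,"tx": 0,"ty": 0,"tz": 0.5,"wx": 0,"wy": 0,"wz": 0},{"claw": -1,"tx": 0,"ty": 0,"tz": 0.6,"wx": 0,"wy": 0,"wz": 0},{"claw": -1,"tx": 0,"ty": 0,"tz": 0.5,"wx": 0,"wy": 0,"wz": 0},{"claw": -1,"tx": 0,"ty": 0,"tz": 0.4,"wx": 0,"wy": 0,"wz": 0},{"claw": -1,"tx": 0,"ty": 0,"tz": 0.3,"wx": 0,"wy": 0,"wz": 0},{"claw": -1,"tx": 0,"ty": 0,"tz": 0.12,"wx": 0,"wy": 0,"wz": 0},{"claw": -1,"tx": 0,"ty": 0,"tz": 0,"wx": 0,"wy": 0,"wz": 0},{"claw": -1,"tx": 0,"ty": 0,"tz": 0,"wx": 0,"wy": 0,"wz": 0},{"claw": -1,"tx": 0,"ty": 0,"tz": 0,"wx": 0,"wy": 0,"wz": 0},{"claw": -1,"tx": 0,"ty": 0,"tz": 0,"wx": 0,"wy": 0,"wz": 0}]}}

```text
time: 17.85
ee_pos: [546.8, 170.2, 27.6]
eef_rot: [3.139, -0.001, 1.501]
contact_force: [-0.9, -0.0, -0.5]
width: 1.0
grip_force: 0.0
```

Emit:
{"fn": "jog_arm", "kwargs": {"steps": [{"claw": 1,"tx": 0,"ty": 0,"tz": 0,"wx": 0,"wy": 0,"wz": 0},{"claw": 1,"tx": 0,"ty": 0,"tz": 0,"wx": 0,"wy": 0,"wz": 0},{"claw": 1,"tx": 0,"ty": 0,"tz": 0,"wx": 0,"wy": 0,"wz": 0},{"claw": 1,"tx": 0,"ty": 0,"tz": 0,"wx": 0,"wy": 0,"wz": 0},{"claw": 1,"tx": 0,"ty": 0,"tz": 0,"wx": 0,"wy": 0,"wz": 0},{"claw": 1,"tx": 0,"ty": 0,"tz": 0,"wx": 0,"wy": 0,"wz": 0},{"claw": 1,"tx": 0,"ty": 0,"tz": 0,"wx": 0,"wy": 0,"wz": 0},{"claw": 1,"tx": 0,"ty": 0,"tz": 0,"wx": 0,"wy": 0,"wz": 0}]}}

```text
time: 18.52
ee_pos: [545.9, 170.1, 26.3]
eef_rot: [3.141, -0.0, 1.501]
contact_force: [0.2, 0.3, 2.6]
width: 0.286
grip_force: 61.7
```

Emit:
{"fn": "jog_arm", "kwargs": {"steps": [{"claw": 1,"tx": 0,"ty": 0,"tz": -0.1,"wx": 0,"wy": 0,"wz": 0},{"claw": 1,"tx": 0,"ty": 0,"tz": -0.2,"wx": 0,"wy": 0,"wz": 0},{"claw": 1,"tx": 0,"ty": 0,"tz": -0.4,"wx": 0,"wy": 0,"wz": 0},{"claw": 1,"tx": 0,"ty": 0,"tz": -0.6,"wx": 0,"wy": 0,"wz": 0},{"claw": 1,"tx": 0,"ty": 0,"tz": -0.6,"wx": 0,"wy": 0,"wz": 0},{"claw": 1,"tx": 0,"ty": 0,"tz": -0.6,"wx": 0,"wy": 0,"wz": 0}]}}

```text
time: 19.02
ee_pos: [544.7, 169.8, 126.6]
eef_rot: [-3.14, 0.0, 1.501]
contact_force: [-0.1, -0.2, -1.4]
width: 0.286
grip_force: 61.3
```

Emit:
{"fn": "jog_arm", "kwargs": {"steps": [{"claw": 1,"tx": 0,"ty": 0,"tz": 0,"wx": 0,"wy": 0,"wz": -0.122},{"claw": 1,"tx": 0,"ty": 0,"tz": 0,"wx": 0,"wy": 0,"wz": -0.122},{"claw": 1,"tx": 0,"ty": 0,"tz": 0,"wx": 0,"wy": 0,"wz": -0.122},{"claw": 1,"tx": 0,"ty": 0,"tz": 0,"wx": 0,"wy": 0,"wz": -0.122},{"claw": 1,"tx": 0,"ty": 0,"tz": 0,"wx": 0,"wy": 0,"wz": -0.122},{"claw": 1,"tx": 0,"ty": 0,"tz": 0,"wx": 0,"wy": 0,"wz": -0.122},{"claw": 1,"tx": 0,"ty": 0,"tz": 0,"wx": 0,"wy": 0,"wz": -0.122}]}}

```text
time: 19.6
ee_pos: [545.1, 169.9, 125.9]
eef_rot: [-3.141, -0.001, 2.361]
contact_force: [-0.6, -0.0, -1.1]
width: 0.286
grip_force: 61.4
```

Emit:
{"fn": "jog_arm", "kwargs": {"steps": [{"claw": 1,"tx": 0,"ty": 0,"tz": 0,"wx": 0,"wy": 0,"wz": -0.122},{"claw": 1,"tx": 0,"ty": 0,"tz": 0,"wx": 0,"wy": 0,"wz": -0.122},{"claw": 1,"tx": 0,"ty": 0,"tz": 0,"wx": 0,"wy": 0,"wz": -0.122},{"claw": 1,"tx": 0,"ty": 0,"tz": 0,"wx": 0,"wy": 0,"wz": -0.122},{"claw": 1,"tx": 0,"ty": 0,"tz": 0,"wx": 0,"wy": 0,"wz": -0.122},{"claw": 1,"tx": 0,"ty": 0,"tz": 0,"wx": 0,"wy": 0,"wz": -0.122},{"claw": 1,"tx": 0,"ty": 0,"tz": 0,"wx": 0,"wy": 0,"wz": -0.122},{"claw": 1,"tx": 0,"ty": 0,"tz": 0,"wx": 0,"wy": 0,"wz": 0}]}}

```text
time: 20.27
ee_pos: [545.1, 169.9, 125.9]
eef_rot: [-3.142, -0.001, -3.072]
contact_force: [0.2, -0.7, -1.9]
width: 0.284
grip_force: 61.4
```

Emit:
{"fn": "jog_arm", "kwargs": {"steps": [{"claw": 1,"tx": 0.1,"ty": -0.5,"tz": 0,"wx": 0,"wy": 0,"wz": 0},{"claw": 1,"tx": 0.2,"ty": -0.7,"tz": 0,"wx": 0,"wy": 0,"wz": 0},{"claw": 1,"tx": 0.2,"ty": -0.8,"tz": 0,"wx": 0,"wy": 0,"wz": 0},{"claw": 1,"tx": 0.2,"ty": -0.8,"tz": 0,"wx": 0,"wy": 0,"wz": 0},{"claw": 1,"tx": 0.2,"ty": -0.8,"tz": 0,"wx": 0,"wy": 0,"wz": 0},{"claw": 1,"tx": 0.2,"ty": -0.8,"tz": 0,"wx": 0,"wy": 0,"wz": 0},{"claw": 1,"tx": 0.2,"ty": -0.8,"tz": 0,"wx": 0,"wy": 0,"wz": 0},{"claw": 1,"tx": 0.2,"ty": -0.8,"tz": 0,"wx": 0,"wy": 0,"wz": 0},{"claw": 1,"tx": 0.2,"ty": -0.7,"tz": 0,"wx": 0,"wy": 0,"wz": 0},{"claw": 1,"tx": 0.14,"ty": -0.5,"tz": 0,"wx": 0,"wy": 0,"wz": 0}]}}

```text
time: 21.1
ee_pos: [490.5, -124.7, 126.1]
eef_rot: [-3.141, -0.0, -3.08]
contact_force: [0.0, -0.3, -1.5]
width: 0.283
grip_force: 61.3
```

Emit:
{"fn": "jog_arm", "kwargs": {"steps": [{"claw": 1,"tx": 0,"ty": 0,"tz": 0,"wx": 0,"wy": 0,"wz": 0},{"claw": 1,"tx": 0,"ty": 0,"tz": 0,"wx": 0,"wy": 0,"wz": 0},{"claw": 1,"tx": 0,"ty": 0,"tz": 0,"wx": 0,"wy": 0,"wz": 0},{"claw": 1,"tx": 0,"ty": 0,"tz": 0,"wx": 0,"wy": 0,"wz": 0},{"claw": 1,"tx": 0,"ty": 0,"tz": 0,"wx": 0,"wy": 0,"wz": 0}]}}

```text
time: 21.52
ee_pos: [491.6, -121.3, 125.9]
eef_rot: [3.141, -0.0, -3.073]
contact_force: [0.4, 0.1, -1.9]
width: 0.286
grip_force: 61.3
```

Emit:
{"fn": "jog_arm", "kwargs": {"steps": [{"claw": 1,"tx": -0.02,"ty": -0.03,"tz": 0.5,"wx": 0,"wy": 0,"wz": 0},{"claw": 1,"tx": 0,"ty": 0,"tz": 0.6,"wx": 0,"wy": 0,"wz": 0},{"claw": 1,"tx": 0,"ty": 0,"tz": 0.5,"wx": 0,"wy": 0,"wz": 0},{"claw": 1,"tx": 0,"ty": 0,"tz": 0.3,"wx": 0,"wy": 0,"wz": 0},{"claw": 1,"tx": 0,"ty": 0,"tz": 0.2,"wx": 0,"wy": 0,"wz": 0},{"claw": 1,"tx": 0,"ty": 0,"tz": 0.1,"wx": 0,"wy": 0,"wz": 0},{"claw": 1,"tx": 0,"ty": 0,"tz": 0.1,"wx": 0,"wy": 0,"wz": 0},{"claw": 1,"tx": 0,"ty": 0,"tz": 0,"wx": 0,"wy": 0,"wz": 0},{"claw": 1,"tx": 0,"ty": 0,"tz": 0,"wx": 0,"wy": 0,"wz": 0},{"claw": 1,"tx": 0,"ty": 0,"tz": 0,"wx": 0,"wy": 0,"wz": 0}]}}

```text
time: 22.35
ee_pos: [493.2, -123.8, 35.1]
eef_rot: [-3.141, 0.002, -3.074]
contact_force: [-0.5, -0.7, -1.0]
width: 0.282
grip_force: 61.3
```

Emit:
{"fn": "jog_arm", "kwargs": {"steps": [{"claw": 1,"tx": 0,"ty": 0,"tz": 0,"wx": 0,"wy": 0,"wz": 0},{"claw": 1,"tx": 0,"ty": 0,"tz": 0,"wx": 0,"wy": 0,"wz": 0},{"claw": 1,"tx": 0,"ty": 0,"tz": 0,"wx": 0,"wy": 0,"wz": 0}]}}

```text
time: 22.6
ee_pos: [492.6, -123.6, 34.4]
eef_rot: [-3.141, 0.001, -3.074]
contact_force: [-0.3, 0.6, -2.0]
width: 0.282
grip_force: 61.3
```

Emit:
{"fn": "jog_arm", "kwargs": {"steps": [{"claw": 1,"tx": 0,"ty": 0.02,"tz": 0.03,"wx": 0,"wy": 0,"wz": 0},{"claw": 1,"tx": 0,"ty": 0,"tz": 0,"wx": 0,"wy": 0,"wz": 0},{"claw": 0,"tx": 0,"ty": 0,"tz": 0,"wx": 0,"wy": 0,"wz": 0},{"claw": 0,"tx": 0,"ty": 0,"tz": 0,"wx": 0,"wy": 0,"wz": 0},{"claw": 0,"tx": 0,"ty": 0,"tz": 0,"wx": 0,"wy": 0,"wz": 0},{"claw": 0,"tx": 0,"ty": 0,"tz": 0,"wx": 0,"wy": 0,"wz": 0},{"claw": 0,"tx": 0,"ty": 0,"tz": -0.1,"wx": 0,"wy": 0,"wz": 0},{"claw": 0,"tx": 0,"ty": 0,"tz": -0.4,"wx": 0,"wy": 0,"wz": 0},{"claw": 0,"tx": 0,"ty": 0,"tz": -0.7,"wx": 0,"wy": 0,"wz": 0},{"claw": 0,"tx": 0,"ty": 0,"tz": -1.0,"wx": 0,"wy": 0,"wz": 0}]}}

```text
time: 23.43
ee_pos: [489.3, -121.5, 118.1]
eef_rot: [3.138, -0.007, -3.074]
contact_force: [0.6, -0.3, -0.2]
width: 0.501
grip_force: 0.0
```

Emit:
{"fn": "jog_arm", "kwargs": {"steps": [{"claw": -1,"tx": -0.3,"ty": 0.5,"tz": 0,"wx": 0,"wy": 0,"wz": 0},{"claw": -1,"tx": -0.44,"ty": 0.72,"tz": 0,"wx": 0,"wy": 0,"wz": 0},{"claw": -1,"tx": -0.48,"ty": 0.8,"tz": 0,"wx": 0,"wy": 0,"wz": 0},{"claw": -1,"tx": -0.48,"ty": 0.8,"tz": 0,"wx": 0,"wy": 0,"wz": 0},{"claw": -1,"tx": -0.48,"ty": 0.8,"tz": 0,"wx": 0,"wy": 0,"wz": 0},{"claw": -1,"tx": -0.48,"ty": 0.8,"tz": 0,"wx": 0,"wy": 0,"wz": 0},{"claw": -1,"tx": -0.48,"ty": 0.8,"tz": 0,"wx": 0,"wy": 0,"wz": 0},{"claw": -1,"tx": -0.48,"ty": 0.8,"tz": 0,"wx": 0,"wy": 0,"wz": 0},{"claw": -1,"tx": -0.42,"ty": 0.65,"tz": 0,"wx": 0,"wy": 0,"wz": 0},{"claw": -1,"tx": -0.3,"ty": 0.5,"tz": 0,"wx": 0,"wy": 0,"wz": 0}]}}

```text
time: 24.27
ee_pos: [647.1, 178.0, 120.8]
eef_rot: [3.141, 0.001, -3.072]
contact_force: [-0.7, -0.1, -0.0]
width: 1.003
grip_force: 0.0
```

Emit:
{"fn": "jog_arm", "kwargs": {"steps": [{"claw": -1,"tx": 0,"ty": 0,"tz": 0,"wx": 0,"wy": 0,"wz": -0.118},{"claw": -1,"tx": 0,"ty": 0,"tz": 0,"wx": 0,"wy": 0,"wz": -0.118},{"claw": -1,"tx": 0,"ty": 0,"tz": 0,"wx": 0,"wy": 0,"wz": -0.118},{"claw": -1,"tx": 0,"ty": 0,"tz": 0,"wx": 0,"wy": 0,"wz": -0.118},{"claw": -1,"tx": 0,"ty": 0,"tz": 0,"wx": 0,"wy": 0,"wz": -0.118},{"claw": -1,"tx": 0,"ty": 0,"tz": 0,"wx": 0,"wy": 0,"wz": 0},{"claw": -1,"tx": 0,"ty": 0,"tz": 0,"wx": 0,"wy": 0,"wz": 0},{"claw": -1,"tx": 0,"ty": 0,"tz": 0,"wx": 0,"wy": 0,"wz": 0},{"claw": -1,"tx": 0,"ty": 0,"tz": 0,"wx": 0,"wy": 0,"wz": 0}]}}

```text
time: 25.02
ee_pos: [646.2, 175.1, 120.8]
eef_rot: [-3.142, 0.0, -2.486]
contact_force: [-0.6, -0.3, -0.7]
width: 0.999
grip_force: 0.0
```

```bash
python3 - <<'E'
from h import *
im=read_camera('scene'); cv2.imwrite('pics/s3.png',cv2.resize(im[140:240,240:380,::-1],(560,400),interpolation=cv2.INTER_CUBIC))
read_camera('top')
for l in('strap_clamp',):
    M[l]=(M[l][0],6.5,28.5)
    for d in trace(l,'top')[:1]: print(d['score'],fit(l,'top',d['mask'],[-.2,.2]))
o=get_obs(); print(o['time'],o['ee_pos'],o['eef_rot'],o['q'])
E
```

```text
0.66 (array([ 4.93302355e+02, -1.21932759e+02,  7.88692773e-02]), np.float64(0.11897610030037875))
25.1667 [646.14861248 175.10655296 120.75187532] [-3.14156022e+00 -2.02000342e-07 -2.48520418e+00] [ 1.64557825e-01  4.34826730e-01  3.03631304e-01  1.43958576e+00
 -2.86836493e-05 -4.91830651e-01]
```

View pics/s3.png

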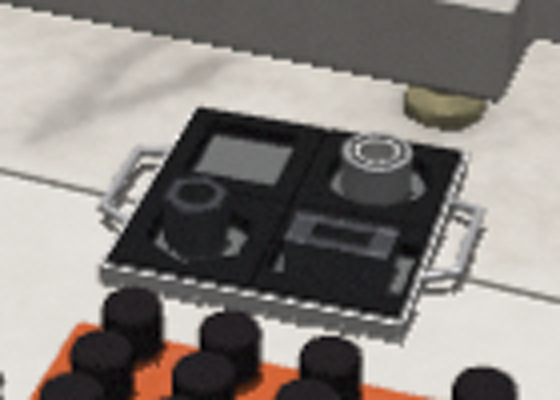

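Nut at (195,220), strap at (345,250) and roller at (377,165) all sit in their pockets. Next the vee rest.

Emit:
{"fn": "jog_arm", "kwargs": {"steps": [{"claw": -0.6,"tx": 0,"ty": 0,"tz": 0.5,"wx": 0,"wy": 0,"wz": 0},{"claw": -0.6,"tx": 0,"ty": 0,"tz": 0.6,"wx": 0,"wy": 0,"wz": 0},{"claw": -0.6,"tx": 0,"ty": 0,"tz": 0.5,"wx": 0,"wy": 0,"wz": 0},{"claw": -0.6,"tx": 0,"ty": 0,"tz": 0.4,"wx": 0,"wy": 0,"wz": 0},{"claw": -0.6,"tx": 0,"ty": 0,"tz": 0.2,"wx": 0,"wy": 0,"wz": 0},{"claw": -0.6,"tx": 0,"ty": 0,"tz": 0.13,"wx": 0,"wy": 0,"wz": 0},{"claw": -0.6,"tx": 0,"ty": 0,"tz": 0,"wx": 0,"wy": 0,"wz": 0},{"claw": -0.6,"tx": 0,"ty": 0,"tz": 0,"wx": 0,"wy": 0,"wz": 0},{"claw": -0.6,"tx": 0,"ty": 0,"tz": 0,"wx": 0,"wy": 0,"wz": 0},{"claw": -0.6,"tx": 0,"ty": 0,"tz": 0,"wx": 0,"wy": 0,"wz": 0}]}}

```text
time: 26.0
ee_pos: [647.4, 175.3, 29.3]
eef_rot: [-3.14, 0.003, -2.484]
contact_force: [0.2, -0.4, -0.5]
width: 0.806
grip_force: 0.0
```

Emit:
{"fn": "jog_arm", "kwargs": {"steps": [{"claw": 1,"tx": 0,"ty": 0,"tz": 0,"wx": 0,"wy": 0,"wz": 0},{"claw": 1,"tx": 0,"ty": 0,"tz": 0,"wx": 0,"wy": 0,"wz": 0},{"claw": 1,"tx": 0,"ty": 0,"tz": 0,"wx": 0,"wy": 0,"wz": 0},{"claw": 1,"tx": 0,"ty": 0,"tz": 0,"wx": 0,"wy": 0,"wz": 0},{"claw": 1,"tx": 0,"ty": 0,"tz": 0,"wx": 0,"wy": 0,"wz": 0},{"claw": 1,"tx": 0,"ty": 0,"tz": 0,"wx": 0,"wy": 0,"wz": 0},{"claw": 1,"tx": 0,"ty": 0,"tz": 0,"wx": 0,"wy": 0,"wz": 0},{"claw": 1,"tx": 0,"ty": 0,"tz": 0,"wx": 0,"wy": 0,"wz": 0}]}}

```text
time: 26.67
ee_pos: [646.8, 175.3, 28.4]
eef_rot: [-3.141, 0.001, -2.484]
contact_force: [0.6, -0.4, 4.4]
width: 0.382
grip_force: 63.1
```

Emit:
{"fn": "jog_arm", "kwargs": {"steps": [{"claw": 1,"tx": 0,"ty": 0,"tz": -0.1,"wx": 0,"wy": 0,"wz": 0},{"claw": 1,"tx": 0,"ty": 0,"tz": -0.2,"wx": 0,"wy": 0,"wz": 0},{"claw": 1,"tx": 0,"ty": 0,"tz": -0.4,"wx": 0,"wy": 0,"wz": 0},{"claw": 1,"tx": 0,"ty": 0,"tz": -0.6,"wx": 0,"wy": 0,"wz": 0},{"claw": 1,"tx": 0,"ty": 0,"tz": -0.6,"wx": 0,"wy": 0,"wz": 0},{"claw": 1,"tx": 0,"ty": 0,"tz": -0.6,"wx": 0,"wy": 0,"wz": 0}]}}

```text
time: 27.17
ee_pos: [645.0, 174.9, 127.3]
eef_rot: [3.14, -0.003, -2.484]
contact_force: [0.5, 0.5, -1.7]
width: 0.384
grip_force: 62.5
```

Emit:
{"fn": "jog_arm", "kwargs": {"steps": [{"claw": 1,"tx": 0,"ty": 0,"tz": 0,"wx": 0,"wy": 0,"wz": 0.117},{"claw": 1,"tx": 0,"ty": 0,"tz": 0,"wx": 0,"wy": 0,"wz": 0.117},{"claw": 1,"tx": 0,"ty": 0,"tz": 0,"wx": 0,"wy": 0,"wz": 0.117},{"claw": 1,"tx": 0,"ty": 0,"tz": 0,"wx": 0,"wy": 0,"wz": 0.117},{"claw": 1,"tx": 0,"ty": 0,"tz": 0,"wx": 0,"wy": 0,"wz": 0.117},{"claw": 1,"tx": 0,"ty": 0,"tz": 0,"wx": 0,"wy": 0,"wz": 0}]}}

```text
time: 27.67
ee_pos: [645.4, 175.0, 126.7]
eef_rot: [-3.141, -0.002, -3.071]
contact_force: [-0.3, -0.1, -2.1]
width: 0.38
grip_force: 62.4
```

Emit:
{"fn": "jog_arm", "kwargs": {"steps": [{"claw": 1,"tx": 0.1,"ty": -0.4,"tz": 0,"wx": 0,"wy": 0,"wz": 0},{"claw": 1,"tx": 0.2,"ty": -0.7,"tz": 0,"wx": 0,"wy": 0,"wz": 0},{"claw": 1,"tx": 0.2,"ty": -0.75,"tz": 0,"wx": 0,"wy": 0,"wz": 0},{"claw": 1,"tx": 0.2,"ty": -0.75,"tz": 0,"wx": 0,"wy": 0,"wz": 0},{"claw": 1,"tx": 0.2,"ty": -0.75,"tz": 0,"wx": 0,"wy": 0,"wz": 0},{"claw": 1,"tx": 0.2,"ty": -0.75,"tz": 0,"wx": 0,"wy": 0,"wz": 0},{"claw": 1,"tx": 0.2,"ty": -0.75,"tz": 0,"wx": 0,"wy": 0,"wz": 0},{"claw": 1,"tx": 0.2,"ty": -0.75,"tz": 0,"wx": 0,"wy": 0,"wz": 0},{"claw": 1,"tx": 0.2,"ty": -0.75,"tz": 0,"wx": 0,"wy": 0,"wz": 0},{"claw": 1,"tx": 0.2,"ty": -0.75,"tz": 0,"wx": 0,"wy": 0,"wz": 0}]}}

```text
time: 28.5
ee_pos: [589.6, -115.5, 127.3]
eef_rot: [-3.142, -0.001, -3.067]
contact_force: [0.3, -0.1, -1.3]
width: 0.378
grip_force: 62.5
```

Emit:
{"fn": "jog_arm", "kwargs": {"steps": [{"claw": 1,"tx": 0.2,"ty": -0.75,"tz": 0,"wx": 0,"wy": 0,"wz": 0},{"claw": 1,"tx": 0.2,"ty": -0.7,"tz": 0,"wx": 0,"wy": 0,"wz": 0},{"claw": 1,"tx": 0.14,"ty": -0.54,"tz": 0,"wx": 0,"wy": 0,"wz": 0},{"claw": 1,"tx": 0,"ty": 0,"tz": 0,"wx": 0,"wy": 0,"wz": 0},{"claw": 1,"tx": 0,"ty": 0,"tz": 0,"wx": 0,"wy": 0,"wz": 0},{"claw": 1,"tx": 0,"ty": 0,"tz": 0,"wx": 0,"wy": 0,"wz": 0},{"claw": 1,"tx": 0,"ty": 0,"tz": 0,"wx": 0,"wy": 0,"wz": 0},{"claw": 1,"tx": 0,"ty": 0,"tz": 0,"wx": 0,"wy": 0,"wz": 0}]}}

```text
time: 29.17
ee_pos: [575.1, -193.5, 127.4]
eef_rot: [3.141, -0.0, -3.067]
contact_force: [0.0, -0.5, -1.8]
width: 0.38
grip_force: 62.5
```

Emit:
{"fn": "jog_arm", "kwargs": {"steps": [{"claw": 1,"tx": 0,"ty": -0.02,"tz": 0.5,"wx": 0,"wy": 0,"wz": 0},{"claw": 1,"tx": 0,"ty": 0,"tz": 0.6,"wx": 0,"wy": 0,"wz": 0},{"claw": 1,"tx": 0,"ty": 0,"tz": 0.5,"wx": 0,"wy": 0,"wz": 0},{"claw": 1,"tx": 0,"ty": 0,"tz": 0.3,"wx": 0,"wy": 0,"wz": 0},{"claw": 1,"tx": 0,"ty": 0,"tz": 0.2,"wx": 0,"wy": 0,"wz": 0},{"claw": 1,"tx": 0,"ty": 0,"tz": 0.1,"wx": 0,"wy": 0,"wz": 0},{"claw": 1,"tx": 0,"ty": 0,"tz": 0.08,"wx": 0,"wy": 0,"wz": 0},{"claw": 1,"tx": 0,"ty": 0,"tz": 0,"wx": 0,"wy": 0,"wz": 0},{"claw": 1,"tx": 0,"ty": 0,"tz": 0,"wx": 0,"wy": 0,"wz": 0},{"claw": 1,"tx": 0,"ty": 0,"tz": 0,"wx": 0,"wy": 0,"wz": 0}]}}

```text
time: 30.0
ee_pos: [576.1, -195.8, 37.7]
eef_rot: [-3.14, 0.002, -3.069]
contact_force: [0.6, 0.6, -1.6]
width: 0.377
grip_force: 62.5
```

Emit:
{"fn": "jog_arm", "kwargs": {"steps": [{"claw": 1,"tx": 0,"ty": 0,"tz": 0,"wx": 0,"wy": 0,"wz": 0},{"claw": 1,"tx": 0,"ty": 0,"tz": 0,"wx": 0,"wy": 0,"wz": 0},{"claw": 1,"tx": 0,"ty": 0,"tz": 0,"wx": 0,"wy": 0,"wz": 0}]}}

```text
time: 30.25
ee_pos: [575.4, -195.5, 36.8]
eef_rot: [-3.141, 0.001, -3.07]
contact_force: [-0.4, 0.4, -2.0]
width: 0.382
grip_force: 62.5
```

Emit:
{"fn": "jog_arm", "kwargs": {"steps": [{"claw": 1,"tx": 0,"ty": 0,"tz": 0.03,"wx": 0,"wy": 0,"wz": 0},{"claw": 1,"tx": 0,"ty": 0,"tz": 0,"wx": 0,"wy": 0,"wz": 0},{"claw": -0.15,"tx": 0,"ty": 0,"tz": 0,"wx": 0,"wy": 0,"wz": 0},{"claw": -0.15,"tx": 0,"ty": 0,"tz": 0,"wx": 0,"wy": 0,"wz": 0},{"claw": -0.15,"tx": 0,"ty": 0,"tz": 0,"wx": 0,"wy": 0,"wz": 0},{"claw": -0.15,"tx": 0,"ty": 0,"tz": 0,"wx": 0,"wy": 0,"wz": 0},{"claw": -0.15,"tx": 0,"ty": 0,"tz": -0.1,"wx": 0,"wy": 0,"wz": 0},{"claw": -0.15,"tx": 0,"ty": 0,"tz": -0.4,"wx": 0,"wy": 0,"wz": 0},{"claw": -0.15,"tx": 0,"ty": 0,"tz": -0.7,"wx": 0,"wy": 0,"wz": 0},{"claw": -0.15,"tx": 0,"ty": 0,"tz": -1.0,"wx": 0,"wy": 0,"wz": 0}]}}

```text
time: 31.08
ee_pos: [572.3, -194.0, 119.9]
eef_rot: [3.137, -0.008, -3.069]
contact_force: [0.3, 0.2, 0.2]
width: 0.574
grip_force: 0.0
```

Emit:
{"fn": "jog_arm", "kwargs": {"steps": [{"claw": -0.15,"tx": 0.3,"ty": 0.5,"tz": -0.4,"wx": 0,"wy": 0,"wz": 0},{"claw": -0.15,"tx": 0.3,"ty": 0.6,"tz": -0.4,"wx": 0,"wy": 0,"wz": 0},{"claw": -0.15,"tx": 0.3,"ty": 0.6,"tz": -0.3,"wx": 0,"wy": 0,"wz": 0},{"claw": -0.15,"tx": 0.3,"ty": 0.6,"tz": 0,"wx": 0,"wy": 0,"wz": 0},{"claw": -0.15,"tx": 0.3,"ty": 0.6,"tz": 0,"wx": 0,"wy": 0,"wz": 0},{"claw": -0.15,"tx": 0.3,"ty": 0.6,"tz": 0,"wx": 0,"wy": 0,"wz": 0},{"claw": -0.15,"tx": 0.3,"ty": 0.6,"tz": 0,"wx": 0,"wy": 0,"wz": 0},{"claw": -0.15,"tx": 0.3,"ty": 0.6,"tz": 0,"wx": 0,"wy": 0,"wz": 0},{"claw": -0.15,"tx": 0,"ty": 0,"tz": 0,"wx": 0,"wy": 0,"wz": 0},{"claw": -0.15,"tx": 0,"ty": 0,"tz": 0,"wx": 0,"wy": 0,"wz": 0}]}}

```text
time: 31.92
ee_pos: [465.5, -13.9, 167.8]
eef_rot: [-3.141, 0.001, -3.067]
contact_force: [-0.5, 0.1, -0.0]
width: 0.573
grip_force: 0.0
```

```bash
python3 - <<'E'
from h import *
a=read_camera('scene'); b=read_camera('top')
z=lambda im,x0,x1,y0,y1,w,h:cv2.resize(im[y0:y1,x0:x1,::-1],(w,h),interpolation=cv2.INTER_CUBIC)
cv2.imwrite('pics/fin.png',np.hstack([z(a,250,370,140,240,420,350),z(b,305,415,190,295,367,350)]))
N={k:(M[k][0],6.5,M[k][2]+6.5) for k in('support_roller','clamp_nut','strap_clamp','vee_rest')}; M.update(N)
for c in('top','scene'):
    read_camera(c)
    for l in N:
        for d in trace(l,c)[:1]: print(c,l,d['score'],fit(l,c,d['mask'],[-.2,.2]))
print(get_obs()['time'],get_obs()['ee_pos'])
E
```

```text
top support_roller 0.55 (array([ 4.98913464e+02, -1.98421740e+02,  3.40936072e-02]), np.float64(0.06940950125795475))
top strap_clamp 0.61 (array([ 5.80313900e+02, -1.99034826e+02,  1.54513889e-01]), np.float64(0.42157783517257574))
top vee_rest 0.81 (array([ 5.75658766e+02, -1.96444850e+02,  1.61052666e-01]), np.float64(0.18643823783472502))
scene support_roller 0.8 (array([ 4.97329093e+02, -1.98963372e+02, -2.75822741e-01]), np.float64(0.060802594244021124))
scene clamp_nut 0.86 (array([ 5.68662882e+02, -1.16556208e+02,  2.29894378e-01]), np.float64(0.10094438614900314))
scene strap_clamp 0.98 (array([ 4.90569362e+02, -1.23146569e+02,  2.19506979e-01]), np.float64(0.18280016618196926))
32.5167 [465.84210376 -14.98328404 167.0029311 ]
```

View pics/fin.png

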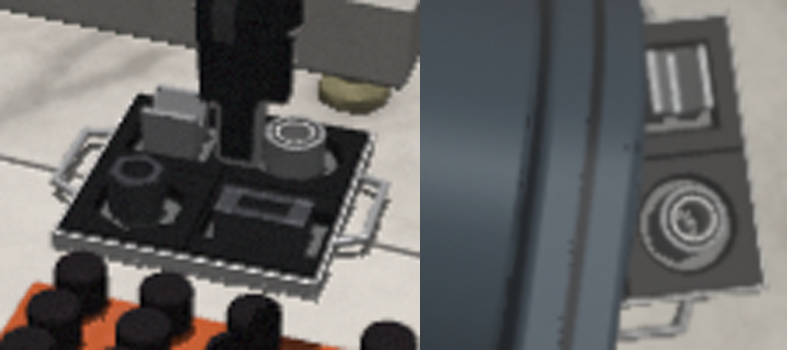

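Vee rest (175,125), nut (138,190), strap (265,215) and roller (295,145) all sit level in their pockets. The arm is clear.

```bash
python3 -c "
from bench import *
print(job_done())"
```

```text
the job is handed in; nothing more can be done
None
```

The job is handed in: the support roller, clamp nut, strap clamp and vee rest (groove up) are each in their own nest, placed in the order asked, and the roller blank and plain bar were left alone, at about 33 s on the clock.

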